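# Find the rattling die tin

### The arm

A 6-joint arm with a two-finger parallel gripper is mounted at the origin on a cart in front of the work surface, level with it; the furniture and walls round the work are solid. World frame = base frame: x ahead of the robot, y to its left, z up, the work surface at z = 0. Lengths are in mm, angles in rad, forces in N, time in s.
With the tool pointing down it reaches from about 275 to 1000 mm from the base axis. Payload 8.4 kg.
Tool frame: the origin (TCP) lies midway between the tips of the shut fingers; the grasp point (between the pads) lies tcp_to_grasp behind it (tcp_to_grasp is the distance from the TCP to the grasp point, in mm); z points along the fingers, y is the line along which they close (so a half turn about z gives the same grasp; the last joint's range is limited). The gripper opens to 85 mm and grips with 20 to 120 N. Pads are 22 mm wide; open, the fingers measure 114 mm over their backs; the gripper's body (76 mm by 85 mm) begins 54 mm behind the grasp point. The pads swing forward as they close: fully open they stand 13 mm farther back than shut.
Start: joints at [-1.322, 0.353, 1.633, -0, 1.155, -0.002], TCP at [155.11, -605.449, 231.281] pointing down, gripper open.
Joint ranges: [-2.63, 2.63], [-0.92, 2.1], [0.06, 2.66], [-1.3, 4.44], [0, 2.69], [-3.02, 3.02]. Speed limits (rad/s): [2.22, 2.22, 2.79, 3.14, 3.14, 3.14].

### API

Orientations are given as [roll, pitch, yaw] about the fixed x, y, z axes, in that order (R = Rz(yaw) Ry(pitch) Rx(roll)).
In Python, from cell import get_obs, snapshot, camera_info, close_job, tcp_to_grasp gives the robot as it stands. The module is installed in compiled form; this text tells all that it offers.
- The arm moves only by the shell command python3 -m crank 'ROWS' [OPENING] [FORCE]. ROWS is JSON, a list of rows, each a list of 6 numbers: the shift along the tool's x, y, z in cm, then the turn, a rotation vector about the tool's x, y, z in degrees. A call has 1 to 10 rows; each row shifts and turns the commanded pose from where the row before left it, along the tool's axes as they then stand; what a row does not reach is not made up. A row lasts 1/8 s, in which the tool goes at most 62.5 mm and 10.7 degrees, less where a joint would pass 70% of its speed; a pose out of reach is approached as far as the arm can. A call with a gripper value outside its range is refused whole. OPENING is the opening, from 0 (shut) to 1 (fully open), set as the call begins (- or left out, the last holds). The fingers move at their own pace and stop on an object; FORCE is the grip in N (left out, the last holds). Time passes only in rows, so rows that do not move let the fingers close. It gives the time, the measured TCP pose, the force, the opening and the grip force at its end, in the units of the state.
- get_obs(): the state, without advancing time (a new reading comes with each control period).
- snapshot(name): name is "scene" or "top" or "wrist"; returns the picture (420x560x3 uint8, red, green, blue); there is no depth.
- camera_info(name): a dict with "fx", "fy", "cx", "cy" (pixels), "T" (4x4, takes a point from camera to world coordinates); the wrist camera has in their place "hand_eye" (4x4, takes a point from camera to tool coordinates, whose origin is the TCP and whose axes are the flange's). Camera axes: x right, y down, z forward; pixel columns grow to the right and rows downward; lengths in mm; the calibration is good to about 2 mm. A picture is of the moment at which its call begins: read the wrist's pose just before it. camera_info takes no time and is no camera call.
- close_job(): hands the job in; it is judged then, once.
The state is a dict: "clock": time; "joints": joint angles; "qd": joint speeds; "tau": joint torques, N m; "tool_pos": TCP position; "eef_rot": TCP orientation; "force": force on the tool from outside, world axes, zero at the start; "torque": the same for the moment, N m; "finger_gap": finger opening in mm; "grip_force": force on a finger pad.
Only numpy, scipy, OpenCV 4.12 (cv2) and the standard library are available. Lean on these libraries where they do the work, as an engineer would, in place of code of your own. Each camera call takes 0.05 s, during which the arm holds its last target. There are 200 camera calls.

### The job

Each of the three sealed green tins with bright lids on the bench holds a steel die, and in just one of them the die has come loose. Lift the tins one at a time and tilt them end to end until you feel the loose die slide; then, with the die slid to one end, lay that tin lid up in the pocket of the yellow balance gauge and let go, so that the gauge dips to the heavy end and stays dipped (with a solid tin it stays about level). Set tins down gently, without dropping them, and leave the two solid ones lying lid up on the bench.

Things in the scene. Friction and masses are not known exactly. Their poses are not given: they have to be found in the camera images.
- tin_a: one of three look-alike sealed oblong tins, 130 x 44 x 34 mm high, about 0.36 kg: green body, bright metal lid, two pale paper bands near the ends; lies lid up, sides flat and parallel. Origin: centre of its underside; y along the 130 mm length, x across the 44 mm width (the grasp), z up. Two of the three hold their die fast in the middle, one (not told which) has it loose
- tin_b: same look, size, weight and axes as tin_a. In whichever tin it is, the loose die weighs 0.26 kg and slides along the tin's y, to 38 mm either side of the middle, when the tin is tilted end to end by more than about 15 degrees (25 to 30 is good); it then stays at that end when the tin is level again. At the start it lies near the middle
- tin_c: same look, size, weight and axes as tin_a. Held level at its middle before and again after tilting 25 to 30 degrees end to end (half a second is enough), the rattler's weight has moved along its y by about 28 to 48 mm: the moment on the tool about the tin's x axis has changed by some 0.07 to 0.12 N m; a solid tin's has not changed (under 0.02)
- gauge: balance gauge: a yellow pocket for one tin on a dark stand fixed to the bench, free to rock end to end about the gauge's x (up to 11 degrees), sprung to level. Pocket floor 40 mm above the bench, 68 mm (x) by 150 mm (y) inside, the tin's length along y; lips 6 mm high at both ends and the corners, sides open in the middle for fingers. Origin: centre of the stand's underside; z up

How it is judged (in metres and radians):
On the way:
1. a tin has been lifted and tilted by more than about 17 degrees (((angle between tin_a's own z axis and vertical above 0.3 rad and height (world z) of tin_a above 0.05 m) or (angle between tin_b's own z axis and vertical above 0.3 rad and height (world z) of tin_b above 0.05 m) or (angle between tin_c's own z axis and vertical above 0.3 rad and height (world z) of tin_c above 0.05 m))), for 0.1 s.
At the end, for the whole second after the job is handed in: One tin lies in the gauge's pocket, within 20 mm of its middle, and the gauge has dipped so that this tin slopes end to end by over 7 degrees (only the rattler with its die at one end does this); the other two lie lid up and flat (within 7 degrees) on the bench; all are released and at rest (((x of tin_a in the frame of gauge between -0.02 and 0.02 m and y of tin_a in the frame of gauge between -0.025 and 0.025 m and z of tin_a in the frame of gauge between 0.025 and 0.06 m and (angle between tin_a's own y axis and vertical below 1.451 rad or angle between tin_a's own y axis and vertical above 1.691 rad) and angle between tin_a's own z axis and vertical below 0.3 rad and height (world z) of tin_b between -0.02 and 0.02 m and angle between each of tin_b, tin_c's own z axis and vertical below 0.12 rad and height (world z) of tin_c between -0.02 and 0.02 m) or (x of tin_b in the frame of gauge between -0.02 and 0.02 m and y of tin_b in the frame of gauge between -0.025 and 0.025 m and z of tin_b in the frame of gauge between 0.025 and 0.06 m and (angle between tin_b's own y axis and vertical below 1.451 rad or angle between tin_b's own y axis and vertical above 1.691 rad) and angle between tin_b's own z axis and vertical below 0.3 rad and height (world z) of tin_a between -0.02 and 0.02 m and angle between each of tin_a, tin_c's own z axis and vertical below 0.12 rad and height (world z) of tin_c between -0.02 and 0.02 m) or (x of tin_c in the frame of gauge between -0.02 and 0.02 m and y of tin_c in the frame of gauge between -0.025 and 0.025 m and z of tin_c in the frame of gauge between 0.025 and 0.06 m and (angle between tin_c's own y axis and vertical below 1.451 rad or angle between tin_c's own y axis and vertical above 1.691 rad) and angle between tin_c's own z axis and vertical below 0.3 rad and height (world z) of tin_a between -0.02 and 0.02 m and angle between each of tin_a, tin_b's own z axis and vertical below 0.12 rad and height (world z) of tin_b between -0.02 and 0.02 m)) and linear speed of each of tin_a, tin_b, tin_c below 0.02 m/s); the robot touches nothing.
It fails at once if a tin is dropped (falls free by more than about 18 mm) or knocked away ((contact force between the fingers and tin_a below 0.05 N and linear speed of tin_a above 0.6 m/s) or (contact force between the fingers and tin_b below 0.05 N and linear speed of tin_b above 0.6 m/s) or (contact force between the fingers and tin_c below 0.05 N and linear speed of tin_c above 0.6 m/s)).
It also fails if it takes over 70 s, if anything falls off the work surface, if the arm or the gripper's body presses on something with over 40 N, if the wrist force passes 120 N, or if a joint passes its speed limit or range.

## Working session

There is one attempt and no reset: what is moved stays moved. The work goes in short steps, Python scripts to look and compute and a shell command to move; the robot and the scene stay as the last step left them, time stands still between calls to the robot, and variables do not carry over. Pictures are saved under pics/ and viewed, at most 10 in all, crops included, and the job is handed in when it is done.

```bash
mkdir -p pics
python3 - <<'E'
from cell import *
import cv2,numpy as np
print(get_obs(), tcp_to_grasp)
a=[]
for n in("top","scene"):
    im=snapshot(n)[:,:,::-1]; cv2.imwrite(f"pics/{n}0.png",im)
    print(n,camera_info(n))
print(camera_info("wrist"))
E
```

```text
{'clock': 0.0, 'joints': array([-1.32243038e+00,  3.53678505e-01,  1.63413304e+00,  2.92416364e-05,
        1.15519151e+00, -2.40565551e-03]), 'qd': array([ 0.00056013,  0.00086548, -0.00171063, -0.00115714, -0.00100724,
        0.0017496 ]), 'tau': array([-1.75455050e-03, -6.05257416e+01, -3.42075849e+01, -1.38059215e-05,
        9.18369769e-03,  2.47789437e-06]), 'tool_pos': array([ 154.98349602, -604.98940368,  230.54318828]), 'eef_rot': array([-3.14018232e+00, -3.01285464e-05,  2.50759755e-01]), 'force': array([ 0.06735617, -0.68009889, -0.69586935]), 'torque': array([-0.03809659, -0.00656659,  0.04027405]), 'grip_force': 0.0, 'finger_gap': 85.17762860152799} 18.700000000000003
top {'fx': 478.9286142472322, 'fy': 478.9286142472322, 'cx': 280.6272610054854, 'cy': 203.84642587817953, 'T': array([[-1.37699565e-01, -9.70047248e-01,  2.00117880e-01,
         3.58326065e+02],
       [-9.90473133e-01,  1.34585740e-01, -2.91487847e-02,
        -2.04186359e+01],
       [ 1.34268549e-03, -2.02225158e-01, -9.79338135e-01,
         9.80531888e+02],
       [ 0.00000000e+00,  0.00000000e+00,  
[... 256 characters left out ...]
638944e-01,  4.39577924e-01, -6.13929005e-01,
         4.95142829e+02],
       [ 1.60740535e-02, -8.21011893e-01, -5.70684761e-01,
         5.38096300e+02],
       [ 0.00000000e+00,  0.00000000e+00,  0.00000000e+00,
         1.00000000e+00]])}
{'fx': 314.9879418639903, 'fy': 314.9879418639903, 'cx': 280.52251655410436, 'cy': 204.97032660823967, 'hand_eye': array([[ 7.36748459e-04, -9.62418573e-01, -2.71569417e-01,
         6.98963418e+01],
       [ 9.99999686e-01,  6.29637152e-04,  4.81548106e-04,
         4.60243315e-01],
       [-2.92460647e-04, -2.71569686e-01,  9.62418734e-01,
        -1.42914641e+02],
       [ 0.00000000e+00,  0.00000000e+00,  0.00000000e+00,
         1.00000000e+00]])}
```

View pics/top0.png

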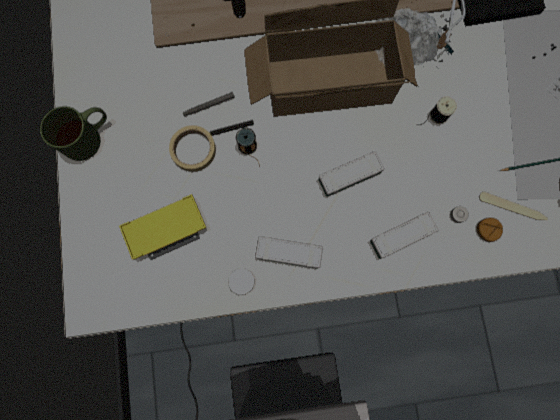

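View pics/scene0.png

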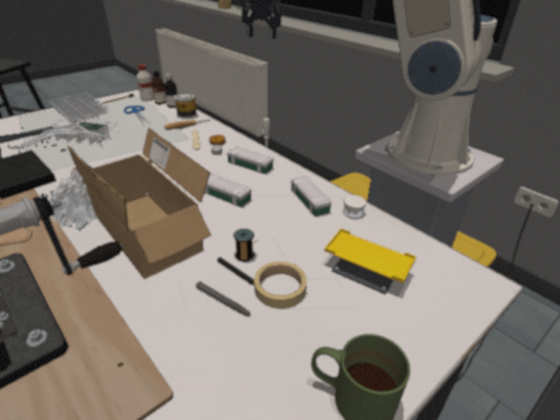

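The top view shows tins near px (351,174), (404,235) and (289,252), with the yellow gauge near (163,227). The scene view shows the same layout. Next I'll measure them.

```bash
cat > h.py <<'E'
from cell import *
import cv2,numpy as np
from scipy.spatial.transform import Rotation as R
def cast(px,z,n="top",T=None):
    c=camera_info(n); T=c["T"] if T is None else T
    px=np.atleast_2d(px).astype(float)
    d=np.c_[(px[:,0]-c["cx"])/c["fx"],(px[:,1]-c["cy"])/c["fy"],np.ones(len(px))]@T[:3,:3].T
    return T[:3,3]+d*((z-T[2,3])/d[:,2])[:,None]
def rect(w):
    (c,s,a)=cv2.minAreaRect(w[:,:2].astype(np.float32)); b=cv2.boxPoints((c,s,a))
    e=max((b[1]-b[0],b[2]-b[1]),key=np.linalg.norm)
    return np.round(c,1),np.round(sorted(s),1),round(np.degrees(np.arctan2(e[1],e[0]))%180,1)
def Tw():
    o=get_obs();T=np.eye(4);T[:3,:3]=R.from_euler("xyz",o["eef_rot"]).as_matrix();T[:3,3]=o["tool_pos"];return T@camera_info("wrist")["hand_eye"]
E
python3 - <<'E'
from h import *
im=cv2.imread("pics/top0.png"); g=cv2.cvtColor(im,cv2.COLOR_BGR2GRAY)
bg=cv2.medianBlur(g,61); m=((bg.astype(int)-g)>22).astype(np.uint8)*255
m=cv2.morphologyEx(m,cv2.MORPH_CLOSE,np.ones((3,3)))
for n,(x,y) in dict(P=(351,174),Q=(404,235),S=(289,252)).items():
    k=np.zeros_like(m); k[y-35:y+35,x-46:x+46]=m[y-35:y+35,x-46:x+46]
    cs=[c for c in cv2.findContours(k,0,2)[0] if cv2.contourArea(c)>300 or len(c)>15]
    for c in cs: print(n,len(c),rect(cast(c[:,0],34)))
h=cv2.cvtColor(im,cv2.COLOR_BGR2HSV); y=cv2.inRange(h,(22,150,80),(35,255,255))
c=max(cv2.findContours(y,0,2)[0],key=cv2.contourArea)
print("gauge",rect(cast(c[:,0],43)))
cr=cv2.resize(im[130:290,110:450],None,fx=2.3,fy=2.3,interpolation=2)
mm=cv2.resize(m[150:280,250:450],None,fx=2,fy=2)
cv2.imwrite("pics/crop.png",np.vstack([cr[:, :],cv2.cvtColor(np.pad(mm,((0,0),(0,cr.shape[1]-mm.shape[1]))),8)])[:600])
E
```

```text
P 120 (array([ 592.3, -196.1]), array([ 46.4, 136.7]), np.float32(106.2))
Q 46 (array([ 432.3, -223.7]), array([26.6, 47.1]), np.float32(37.8))
S 53 (array([432.8, -43.4]), array([ 13.1, 129. ]), np.float32(70.5))
gauge (array([536.2, 189.4]), array([ 74. , 153.9]), np.float32(106.7))
```

View pics/crop.png

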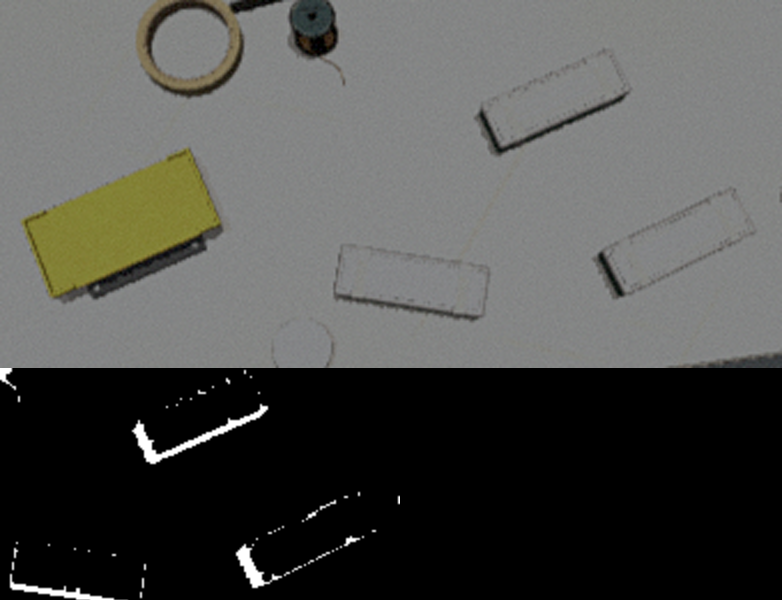

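The crop shows the lid corners clearly: P (481,108)…(629,90), Q (605,250)…(754,231), S (342,245)…(484,316). I'll cast those and check the sizes against 44×130.

Run:
```python
from h import *
im=cv2.imread("pics/top0.png"); g=cv2.cvtColor(im,cv2.COLOR_BGR2GRAY)
D=dict(P=[(481,108),(610,50),(629,90),(501,146)],Q=[(605,250),(734,188),(754,231),(625,294)],S=[(342,245),(489,267),(484,314),(335,293)])
for n,c in D.items():
    px=np.array(c)/2.3+[110,130]
    w=cast(px,34); print(n,w[:,:2].mean(0).round(1),rect(w))
# gauge: bottom/top edges; quad
o=get_obs(); print(np.degrees(o["eef_rot"]))
```

```text
P [ 596.2 -201.3] (array([ 595.8, -201.5]), array([ 40.3, 128.5]), np.float32(106.8))
Q [ 455.6 -286.6] (array([ 455.6, -286.8]), array([ 41. , 129.4]), np.float32(107.5))
S [453.9 -52.3] (array([454.2, -52.5]), array([ 41.8, 128.9]), np.float32(74.1))
[-1.79925089e+02 -2.24998507e-06  1.43696213e+01]
```

```bash
cat >> h.py <<'E'
def goto(x,y,z,yaw):
    o=get_obs();M=R.from_euler("xyz",o["eef_rot"]).as_matrix()
    G=R.from_euler("xyz",[180,0,yaw],degrees=True).as_matrix()
    t=R.from_matrix(M.T@G).as_rotvec(degrees=True)
    d=G.T@(np.array([x,y,z])-o["tool_pos"])/10
    print("turn first",t.round(1),"then shift cm",d.round(2),"clock",round(o["clock"],2))
E
python3 -m crank '[[0,0,0,0,0,-10.3],[0,0,0,0,0,-10.3],[0,0,0,0,0,-10.3],[0,0,0,0,0,-10.3],[0,0,0,0,0,-10.3],[0,0,0,0,0,-10.3],[0,0,0,0,0,-10.3],[0,0,0,0,0,-10.3],[0,0,0,0,0,-10.3]]' 1
python3 -m crank '[[2.4,4.2,0,0,0,0],[2.4,4.2,0,0,0,0],[2.4,4.2,0,0,0,0],[2.4,4.2,0,0,0,0],[2.4,4.2,0,0,0,0],[2.4,4.2,0,0,0,0],[2.4,4.2,0,0,0,0],[2.4,4.2,0,0,0,0],[2.4,4.4,0,0,0,0],[0,0,0,0,0,0]]'
python3 - <<'E'
from h import *
goto(455.6,-286.7,200,107.3)
print(Tw().round(3).tolist())
cv2.imwrite("pics/w1.png",snapshot("wrist")[:,:,::-1])
E
```

```text
clock: 1.23
tool_pos: [155.0, -605.2, 230.8]
eef_rot: [3.142, -0.001, 1.875]
force: [-0.2, -0.7, -0.2]
finger_gap: 85.2
grip_force: 0.0
clock: 2.48
tool_pos: [456.7, -285.2, 231.0]
eef_rot: [3.141, -0.001, 1.872]
force: [-1.2, 0.8, -0.1]
finger_gap: 85.1
grip_force: 0.0
turn first [ 0. -0. -0.] then shift cm [-0.11 -0.15  3.1 ] clock 2.48
[[0.955, 0.286, 0.081, 437.282], [0.298, -0.919, -0.259, -219.669], [0.001, 0.272, -0.962, 373.962], [0.0, 0.0, 0.0, 1.0]]
```

View pics/w1.png

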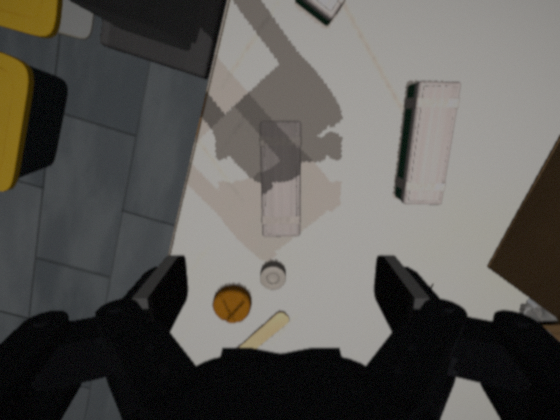

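The wrist view shows tin Q with corners near (261,121), (300,121), (300,236) and (263,236), clear for a grasp. Objects beside it (orange cap, white ring at (272,275)) sit beyond its near end.

Run:
```python
from h import *
T=Tw()
for n,c in dict(Q=[(261,121),(300,121),(300,236),(263,236)],P=[(417,81),(461,81),(442,204),(405,201)]).items(): print(n,rect(cast(c,34,"wrist",T)))
x,y=rect(cast([(261,121),(300,121),(300,236),(263,236)],34,"wrist",T))[0]
goto(x,y,5,107.3); goto(455.6,-286.7,5,107.3)
```

```text
Q (array([ 457.7, -286.4]), array([ 42.7, 128.2]), np.float32(107.3))
P (array([ 597.9, -202.3]), array([ 44.4, 128.8]), np.float32(107.3))
turn first [-0.  -0.  -0.1] then shift cm [-0.07  0.21 22.59] clock 2.52
turn first [-0.  -0.  -0.1] then shift cm [-0.04 -0.   22.59] clock 2.52
```

```bash
python3 -m crank '[[0,0.1,5,0,0,0],[0,0,5,0,0,0],[0,0,5,0,0,0],[0,0,4,0,0,0],[0,0,2.5,0,0,0],[0,0,1,0,0,0],[0,0,0,0,0,0]]' 1
python3 -m crank '[[0,0,0,0,0,0],[0,0,0,0,0,0],[0,0,0,0,0,0],[0,0,0,0,0,0],[0,0,0,0,0,0],[0,0,0,0,0,0],[0,0,0,0,0,0],[0,0,0,0,0,0]]' 0 80
```

```text
clock: 3.4
tool_pos: [455.3, -287.6, 6.1]
eef_rot: [-3.141, -0.001, 1.868]
force: [-0.3, -0.4, 0.4]
finger_gap: 85.4
grip_force: 0.0
clock: 4.4
tool_pos: [456.7, -287.5, 7.6]
eef_rot: [3.14, 0.002, 1.869]
force: [-1.4, 1.1, 9.6]
finger_gap: 43.0
grip_force: 82.2
```

```bash
cat > tq.py <<'E'
from h import *
import sys
o=get_obs();M=R.from_euler("xyz",o["eef_rot"]).as_matrix()
print("tool-frame torque",(M.T@o["torque"]).round(3),"force",o["force"].round(2),"gap",round(o["finger_gap"],1))
E
python3 -m crank '[[0,0,-1,0,0,0],[0,0,-2,0,0,0],[0,0,-3,0,0,0],[0,0,-3,0,0,0],[0,0,-2,0,0,0],[0,0,-1,0,0,0],[0,0,0,0,0,0],[0,0,0,0,0,0],[0,0,0,0,0,0]]'
python3 tq.py
python3 -m crank '[[0,0,0,0,9,0],[0,0,0,0,9,0],[0,0,0,0,9,0],[0,0,0,0,0,0],[0,0,0,0,0,0],[0,0,0,0,0,0],[0,0,0,0,0,0],[0,0,0,0,0,0]]'
python3 tq.py
python3 -m crank '[[0,0,0,0,-9,0],[0,0,0,0,-9,0],[0,0,0,0,-9,0],[0,0,0,0,0,0],[0,0,0,0,0,0],[0,0,0,0,0,0]]'
python3 tq.py
```

```text
clock: 5.52
tool_pos: [455.4, -286.8, 125.4]
eef_rot: [-3.141, -0.001, 1.869]
force: [-0.3, 0.7, -3.6]
finger_gap: 42.4
grip_force: 82.0
tool-frame torque [-0.014  0.016  0.047] force [-0.32  0.7  -3.58] gap 42.4
clock: 6.52
tool_pos: [456.1, -286.8, 126.8]
eef_rot: [3.141, -0.47, 1.87]
force: [0.1, 0.1, -3.5]
finger_gap: 42.7
grip_force: 82.1
tool-frame torque [-0.012 -0.506 -0.068] force [ 0.07  0.08 -3.47] gap 42.7
clock: 7.28
tool_pos: [456.3, -288.0, 126.2]
eef_rot: [3.142, -0.001, 1.868]
force: [-0.6, -0.2, -2.6]
finger_gap: 42.7
grip_force: 82.2
tool-frame torque [0.01  0.035 0.004] force [-0.56 -0.19 -2.64] gap 42.7
```

```bash
cat > tq.py <<'E'
from h import *
L=[]
for i in range(9):
    o=get_obs();M=R.from_euler("xyz",o["eef_rot"]).as_matrix();L.append(M.T@o["torque"]);snapshot("wrist")
L=np.array(L);print("tool torque",L.mean(0).round(3),"sd",L.std(0).round(3),"clock",round(o["clock"],1))
E
python3 tq.py
python3 -m crank '[[0,0,0,0,-9,0],[0,0,0,0,-9,0],[0,0,0,0,-9,0],[0,0,0,0,0,0],[0,0,0,0,0,0],[0,0,0,0,0,0],[0,0,0,0,0,0],[0,0,0,0,0,0]]'
python3 -m crank '[[0,0,0,0,9,0],[0,0,0,0,9,0],[0,0,0,0,9,0],[0,0,0,0,0,0],[0,0,0,0,0,0],[0,0,0,0,0,0]]'
python3 tq.py
```

```text
tool torque [-0.012  0.006 -0.001] sd [0.029 0.029 0.023] clock 7.7
clock: 8.72
tool_pos: [453.6, -289.3, 125.6]
eef_rot: [-3.132, 0.425, 1.866]
force: [0.1, -0.3, -3.3]
finger_gap: 42.4
grip_force: 82.2
clock: 9.48
tool_pos: [451.1, -289.1, 124.6]
eef_rot: [-3.125, -0.009, 1.86]
force: [-0.4, 0.4, -4.2]
finger_gap: 42.9
grip_force: 82.1
tool torque [-0.018 -0.012 -0.01 ] sd [0.017 0.019 0.038] clock 9.9
```

Q reads solid. Setting it back down in place.

```bash
python3 -c "from h import *; goto(456,-287.5,9,107.3)"
```

```text
turn first [-0.9 -0.5 -0.8] then shift cm [ 0.12  0.47 11.6 ] clock 9.93
```

```bash
python3 -m crank '[[0,0,0,-0.9,-0.5,-0.8],[0.1,0.5,3,0,0,0],[0,0,4,0,0,0],[0,0,3,0,0,0],[0,0,1,0,0,0],[0,0,0.4,0,0,0],[0,0,0,0,0,0],[0,0,0,0,0,0]]'
python3 -c "from h import *; goto(456,-287.5,6,107.3)"
```

```text
clock: 10.92
tool_pos: [456.9, -288.0, 11.9]
eef_rot: [3.14, 0.001, 1.873]
force: [-0.7, 0.4, -3.1]
finger_gap: 42.4
grip_force: 81.9
turn first [0.1 0.  0. ] then shift cm [ 0.08 -0.07  0.59] clock 10.93
```

```bash
python3 -m crank '[[0,0,0.3,0,0,0],[0,0,0.15,0,0,0],[0,0,0,0,0,0],[0,0,0,0,0,0]]'
```

```text
clock: 11.42
tool_pos: [456.6, -287.8, 7.6]
eef_rot: [3.141, 0.0, 1.873]
force: [-3.4, 2.5, 11.8]
finger_gap: 42.8
grip_force: 84.0
```

```bash
python3 -m crank '[[0,0,0,0,0,0],[0,0,0,0,0,0],[0,0,0,0,0,0],[0,0,0,0,0,0],[0,0,-2,0,0,0],[0,0,-5,0,0,0],[0,0,-5,0,0,0]]' 1
python3 -m crank '[[1,4,0,0,0,0],[1,4,0,0,0,0],[1,4,0,0,0,0],[1,4,0,0,0,0],[0,0,0,0,0,0],[0,0,0,0,0,0]]'
python3 -c "from h import *; goto(597,-202,6,107.1)"
```

```text
clock: 12.3
tool_pos: [455.9, -287.5, 127.3]
eef_rot: [-3.141, -0.002, 1.873]
force: [0.4, -0.2, 0.0]
finger_gap: 85.4
grip_force: 0.0
clock: 13.05
tool_pos: [596.4, -201.8, 126.0]
eef_rot: [-3.14, -0.001, 1.873]
force: [-0.1, -0.1, -0.5]
finger_gap: 85.2
grip_force: 0.0
turn first [-0.1 -0.1  0.2] then shift cm [-0.03  0.06 12.  ] clock 13.05
```

```bash
python3 -m crank '[[0,0,5,0,0,0],[0,0,4,0,0,0],[0,0,2,0,0,0],[0,0,1,0,0,0],[0,0,0,0,0,0]]'
python3 -m crank '[[0,0,0,0,0,0],[0,0,0,0,0,0],[0,0,0,0,0,0],[0,0,0,0,0,0],[0,0,0,0,0,0],[0,0,0,0,0,0],[0,0,0,0,0,0],[0,0,0,0,0,0]]' 0 80
python3 -m crank '[[0,0,-1,0,0,0],[0,0,-2,0,0,0],[0,0,-3,0,0,0],[0,0,-3,0,0,0],[0,0,-2,0,0,0],[0,0,-1,0,0,0],[0,0,0,0,0,0],[0,0,0,0,0,0]]'
python3 tq.py
python3 -m crank '[[0,0,0,0,7,0],[0,0,0,0,7,0],[0,0,0,0,7,0],[0,0,0,0,7,0],[0,0,0,0,0,0],[0,0,0,0,0,0],[0,0,0,0,0,0],[0,0,0,0,0,0],[0,0,0,0,0,0]]'
python3 -m crank '[[0,0,0,0,-7,0],[0,0,0,0,-7,0],[0,0,0,0,-7,0],[0,0,0,0,-7,0],[0,0,0,0,0,0],[0,0,0,0,0,0],[0,0,0,0,0,0]]'
python3 tq.py
```

```text
clock: 13.68
tool_pos: [597.2, -202.2, 6.7]
eef_rot: [3.141, -0.001, 1.873]
force: [-0.2, -0.0, 0.9]
finger_gap: 85.2
grip_force: 0.0
clock: 14.68
tool_pos: [598.2, -202.1, 7.9]
eef_rot: [3.14, 0.001, 1.873]
force: [-0.7, 0.4, 7.3]
finger_gap: 42.4
grip_force: 82.7
clock: 15.68
tool_pos: [596.4, -201.6, 125.4]
eef_rot: [-3.14, -0.002, 1.873]
force: [-0.0, 0.1, -4.4]
finger_gap: 42.9
grip_force: 81.6
tool torque [-0.022 -0.034  0.011] sd [0.023 0.031 0.016] clock 16.1
clock: 17.25
tool_pos: [597.3, -201.5, 126.9]
eef_rot: [3.141, -0.489, 1.874]
force: [0.6, -0.1, -3.3]
finger_gap: 42.9
grip_force: 82.2
clock: 18.12
tool_pos: [597.3, -202.7, 126.2]
eef_rot: [-3.142, -0.002, 1.872]
force: [0.1, -0.5, -3.6]
finger_gap: 42.5
grip_force: 82.2
tool torque [-0.003  0.076  0.011] sd [0.045 0.039 0.033] clock 18.5
```

Tin P changed by 0.11 N m, so it is the rattler. I'll carry it gently to the gauge.

```bash
python3 -c "from h import *; goto(536.2,189.4,126,106.7)"
```

```text
turn first [-0.  -0.   0.6] then shift cm [39.23  5.41  0.04] clock 18.57
```

```bash
python3 -m crank '[[0,0,0,0,0,0.6],[1.2,0.2,0,0,0,0],[2.4,0.3,0,0,0,0],[3.6,0.5,0,0,0,0],[4.6,0.6,0,0,0,0],[5,0.7,0,0,0,0],[5,0.7,0,0,0,0],[4.8,0.7,0,0,0,0],[4.2,0.6,0,0,0,0],[3.4,0.5,0,0,0,0]]'
python3 -m crank '[[2.4,0.3,0,0,0,0],[1.6,0.2,0,0,0,0],[0.8,0.1,0,0,0,0],[0.2,0,0,0,0,0],[0,0,0,0,0,0],[0,0,0,0,0,0]]'
python3 tq.py
python3 - <<'E'
from h import *
goto(536.2,189.4,49,106.7)
a=snapshot("top")[100:320,80:360,::-1]; b=snapshot("wrist")[:,:,::-1]
cv2.imwrite("pics/g1.png",np.hstack([cv2.resize(a,(400,314)),cv2.resize(b,(400,314))]))
E
```

```text
clock: 19.82
tool_pos: [543.2, 142.5, 126.8]
eef_rot: [3.142, -0.001, 1.864]
force: [-0.0, -0.0, -2.6]
finger_gap: 42.3
grip_force: 82.2
clock: 20.58
tool_pos: [536.3, 188.4, 126.7]
eef_rot: [-3.142, -0.001, 1.861]
force: [-0.0, -0.2, -3.9]
finger_gap: 42.6
grip_force: 82.2
tool torque [-0.005  0.107  0.003] sd [0.026 0.042 0.015] clock 21.0
turn first [ 0. -0.  0.] then shift cm [0.04 0.01 7.77] clock 21.02
```

View pics/g1.png

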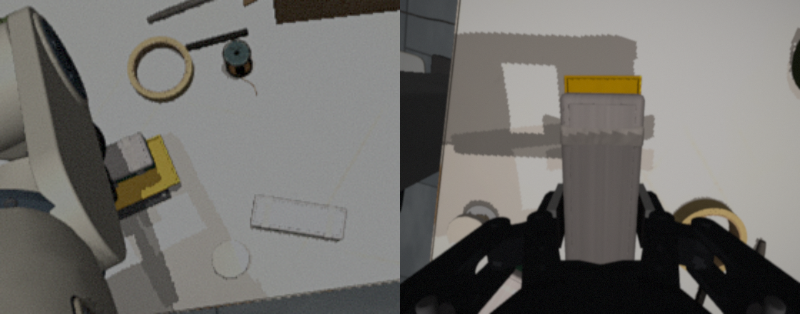

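The wrist view shows the gauge's far end at about full px (231..337, row 101), in line with the tin. The gauge is otherwise hidden by the tin. I'll check that edge numerically.

Run:
```python
from h import *
w=cast([(231,102),(337,101)],46,"wrist",Tw()); print(w.round(1))
u=np.array([np.cos(np.radians(106.7)),np.sin(np.radians(106.7))])
print("centre from far edge",(w.mean(0)[:2]-77*u).round(1), (w.mean(0)[:2]-get_obs()["tool_pos"][:2])@u)
```

```text
[[482.9 254.   46. ]
 [551.2 275.2  46. ]]
centre from far edge [539.2 190.8] 77.79847892122717
```

```bash
python3 -m crank '[[0,0.1,1.2,0,0,0],[0,0,2.2,0,0,0],[0,0,2.2,0,0,0],[0,0,1.2,0,0,0],[0,0,0.6,0,0,0],[0,0,0,0,0,0],[0,0,0,0,0,0]]'
python3 -m crank '[[0,0,0.15,0,0,0],[0,0,0.15,0,0,0],[0,0,0,0,0,0],[0,0,0,0,0,0]]'
```

```text
clock: 22.0
tool_pos: [537.7, 189.6, 53.3]
eef_rot: [3.14, -0.001, 1.862]
force: [0.4, -0.6, -3.8]
finger_gap: 42.7
grip_force: 82.1
clock: 22.5
tool_pos: [537.1, 189.4, 49.7]
eef_rot: [3.142, -0.001, 1.862]
force: [0.3, 0.4, -3.7]
finger_gap: 42.9
grip_force: 82.1
```

```bash
python3 -m crank '[[0,0,0.15,0,0,0],[0,0,0.1,0,0,0],[0,0,0,0,0,0],[0,0,0,0,0,0]]'
```

```text
clock: 23.0
tool_pos: [537.2, 189.5, 47.9]
eef_rot: [3.141, -0.001, 1.862]
force: [-2.4, -1.9, 6.0]
finger_gap: 43.0
grip_force: 83.3
```

Contact made. Opening, then rising straight and moving clear.

```bash
python3 -m crank '[[0,0,0,0,0,0],[0,0,0,0,0,0],[0,0,0,0,0,0],[0,0,0,0,0,0],[0,0,-2,0,0,0],[0,0,-4,0,0,0],[0,0,-5,0,0,0],[0,0,-5,0,0,0]]' 1
python3 -m crank '[[-4,0,0,0,0,0],[-5,0,0,0,0,0],[-5,0,0,0,0,0],[-5,0,0,0,0,0],[-5,0,0,0,0,0],[-5,0,0,0,0,0],[-4,0,0,0,0,0],[0,0,0,0,0,0],[0,0,0,0,0,0]]'
python3 - <<'E'
from h import *
a=snapshot("top")[:,:,::-1]; b=snapshot("scene")[:,:,::-1]
A=cv2.resize(a[170:290,80:240],(400,300)); B=cv2.resize(b[200:320,290:450],(400,300)); C=cv2.resize(a[130:290,230:450],(400,290)); 
D=cv2.resize(b[120:236,170:330],(400,290))
cv2.imwrite("pics/g2.png",np.vstack([np.hstack([A,B]),np.hstack([C,D])]))
E
```

```text
clock: 24.0
tool_pos: [536.9, 189.2, 208.6]
eef_rot: [-3.141, -0.001, 1.862]
force: [0.7, 1.3, -0.4]
finger_gap: 85.3
grip_force: 0.0
clock: 25.12
tool_pos: [631.6, -126.4, 206.6]
eef_rot: [-3.141, -0.001, 1.862]
force: [-0.2, 0.3, -0.3]
finger_gap: 85.5
grip_force: 0.0
```

View pics/g2.png

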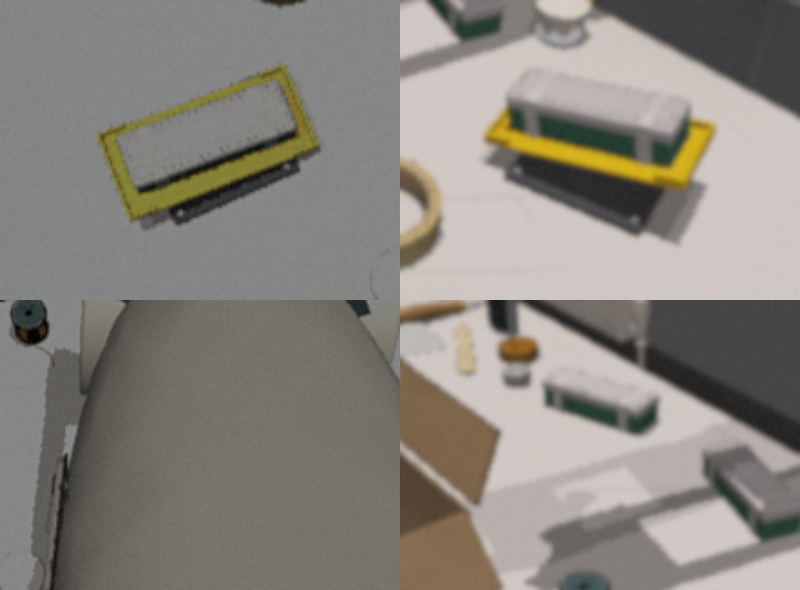

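The views show the tin seated in the pocket, centred and lid up. I'll triangulate the gauge's rim corners to measure the dip: top crop (100,134), (284,66), (132,218) match scene crop (685,187), (486,135), (715,125).

```bash
python3 - <<'E'
from h import *
def P(n):
    c=camera_info(n);K=np.array([[c["fx"],0,c["cx"]],[0,c["fy"],c["cy"]],[0,0,1]]);return K@np.linalg.inv(c["T"])[:3]
t=np.array([(100,134),(284,66),(132,218)])/2.5+[80,170]
s=np.array([(685,185),(486,135),(715,125)])/2.5+[290,200]
X=cv2.triangulatePoints(P("top"),P("scene"),t.T.astype(float),s.T.astype(float));X=(X[:3]/X[3]).T
print(X.round(1)); d=X[0]-X[1]; print("len",np.linalg.norm(d),"slope",np.degrees(np.arcsin(d[2]/np.linalg.norm(d))))
E
python3 -m crank '[[-3,0,0,0,0,0],[-5,0,0,0,0,0],[-5,0,0,0,0,0],[-5,0,0,0,0,0],[-5,0,0,0,0,0],[-5,0,0,0,0,0],[-5,0,0,0,0,0],[-3,0,0,0,0,0],[0,0,0,0,0,0],[0,0,0,0,0,0]]'
python3 - <<'E'
from h import *
import cv2
a=snapshot("top")[:,:,::-1]; b=snapshot("scene")[:,:,::-1]
cv2.imwrite("pics/f.png",np.hstack([cv2.resize(a[130:300,90:470],(500,300))[:,:,:],cv2.resize(b[200:320,290:410],(300,300))]))
E
```

```text
[[547.8 367.2 145.8]
 [580.5 241.5 155.9]
 [493.  356.3 166.3]]
len 130.3212652401699 slope -4.45994723468521
clock: 26.48
tool_pos: [735.7, -469.8, 206.5]
eef_rot: [-3.141, -0.002, 1.863]
force: [-0.6, 0.6, 0.1]
finger_gap: 85.1
grip_force: 0.0
```

View pics/f.png

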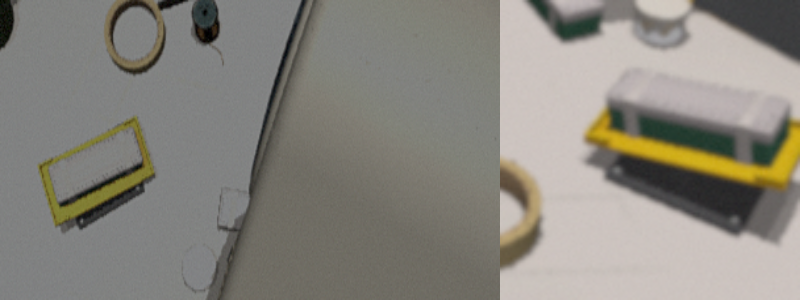

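Run:
```python
from h import *
C=np.array([536.5,189.5]);u=np.array([-.287,.958]);v=np.array([.958,.287])
s0=cv2.imread("pics/scene0.png");s1=snapshot("scene")[:,:,::-1]
for im,l in((s0,"before"),(s1,"after")):
    h=cv2.cvtColor(im,cv2.COLOR_BGR2HSV);y=cv2.inRange(h,(20,150,80),(35,255,255));y[:225]=0;y[:,:315]=0;y[300:]=0;y[:,430:]=0
    c=max(cv2.findContours(y,0,2)[0],key=cv2.contourArea)[:,0]
    print(l,"left",c[c[:,0].argmin()],"right",c[c[:,0].argmax()],"bottom",c[c[:,1].argmax()])
c=camera_info("scene");Ti=np.linalg.inv(c["T"])
for a in(1,-1):
  for b in(1,-1):
    for z in(33,46,59):
      p=Ti@np.r_[C+77*a*u+37*b*v,z,1];print(a,b,z,(p[0]/p[2]*c["fx"]+c["cx"]).round(1),(p[1]/p[2]*c["fy"]+c["cy"]).round(1))
```

```text
before left [326 247] right [414 259] bottom [400 281]
after left [325 253] right [414 253] bottom [401 275]
1 1 33 401.3 283.7
1 1 46 402.8 278.4
1 1 59 404.2 273.0
1 -1 33 413.5 259.8
1 -1 46 415.0 254.6
1 -1 59 416.5 249.4
-1 1 33 323.3 251.7
-1 1 46 323.8 246.6
-1 1 59 324.4 241.4
-1 -1 33 339.4 231.8
-1 -1 46 340.1 226.8
-1 -1 59 340.8 221.8
```

The gauge's -y end dropped 6 px and its +y end rose 6 px, about 15 mm each, so it has dipped about 11° and is holding. In the last scene view Q and S lie lid up, and the arm is clear.

```bash
python3 -c "
from cell import *
print(close_job())"
```

```text
the job is handed in; nothing more can be done
None
```

The rattler, found on the second tin lifted, is in the gauge with the gauge dipped about 11°. The other two tins lie lid up on the bench, and the job is handed in; no verdict came back, and I did not lift the third tin.

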